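# Nap-time settings on the dresser tray

### The arm

A 6-joint arm with a two-finger parallel gripper is mounted at the origin on the work surface. World frame = base frame: x ahead of the robot, y to its left, z up, the work surface at z = 0. Lengths are in m, angles in rad, forces in N, time in s.
With the tool pointing down it reaches from about 0.325 to 0.775 m from the base axis. Payload 5.5 kg.
Tool frame: the origin (TCP) lies at the very end of the fingers, on their centre line; the grasp point (between the pads) lies grasp_offset behind it (grasp_offset is the distance from the TCP to the grasp point, in m); x points along the fingers, z is the direction in which the jaws open and shut, and the axes are right-handed (so a half turn about x gives the same grasp; the last joint's range is limited). The gripper opens to 88 mm and grips with 3 to 60 N. Pads are 20 mm wide; open, the fingers measure 115 mm over their backs; the gripper's body (75 mm by 178 mm) begins 61 mm behind the grasp point.
Start: joints at [1.06, 0.091, 1.231, -0, 1.82, -0.057], TCP at [0.263, 0.539, 0.223] pointing down, gripper open.
Joint ranges: [-2.87, 2.87], [-0.86, 2.18], [0.17, 2.46], [-1.51, 4.65], [0.06, 2.69], [-2.65, 2.65]. Speed limits (rad/s): [2.57, 2.57, 3.01, 3.14, 3.14, 3.14].

### API

Orientations are given as a unit quaternion [w, x, y, z].
In Python, from bench import get_obs, snapshot, camera_info, job_done, grasp_offset gives the robot as it stands.
- The arm moves only by the tool send_rows, never from a script. Its argument "motion" is a list of rows, each a list of 4 numbers: the shift along the world's x, y, z in cm, then the turn about the world's z in degrees. A call has 1 to 20 rows; each row shifts and turns the commanded pose from where the row before left it; what a row does not reach is not made up. A row lasts 1/12 s, in which the tool goes at most 41.7 mm and 7.16 degrees, less where a joint would pass 70% of its speed; a pose out of reach is approached as far as the arm can. A call with a gripper value outside its range is refused whole. "claw" is the opening, from 0 (shut) to 1 (fully open), set as the call begins (left out, the last holds). The fingers move at their own pace and stop on an object; "force" is the grip in N (left out, the last holds). Time passes only in rows, so rows that do not move let the fingers close. It gives the time, the measured TCP pose, the force and the opening at its end, in the units of the state.
- get_obs(): the state, without advancing time (a new reading comes with each control period).
- snapshot(name): name is "scene" or "top" or "wrist"; returns the picture (400x640x3 uint8, red, green, blue); there is no depth.
- camera_info(name): a dict with "fx", "fy", "cx", "cy" (pixels), "dist_coeffs" ([k1, k2, p1, p2, k3] as OpenCV has them; the pictures are not rectified), "extrinsics" (4x4, takes a point from camera to world coordinates). Camera axes: x right, y down, z forward; pixel columns grow to the right and rows downward; lengths in m; the calibration is good to about 2 mm. A picture is of the moment at which its call begins: read the wrist's pose just before it. camera_info takes no time and is no camera call; for the wrist camera it gives the pose at the moment of the call.
- job_done(): hands the job in, once; it reports no verdict.
The state is a dict: "time_s": time; "joint_pos": joint angles; "joint_vel": joint speeds; "tau": joint torques, N m; "ee_pos": TCP position; "ee_rot": TCP orientation; "wrist_force": force on the tool from outside, world axes, zero at the start; "wrist_torque": the same for the moment, N m; "grip_width": finger opening in m.
Only numpy, scipy, OpenCV 4.12 (cv2) and the standard library are available. Lean on these libraries where they do the work, as an engineer would, in place of code of your own. Each camera call takes 0.05 s, during which the arm holds its last target. There are 200 camera calls.

### The job

Set the two machines in the tray for a nap: with a fingertip pressed gently on top of each knurled thumbwheel, roll the night-light's wheel (the machine with the dome) one click towards its dome, from off to dim, and the sound machine's wheel (the one with the flat round grille) one click away from its grille, from loud to soft. Let each wheel come to rest in its middle click, its white rib straight up, in either order; do not lift, tip or shove the machines, leave the other things in the tray where they are, and finish clear of everything.

Things in the scene. Friction and masses are not known exactly. Their poses are not given: they have to be found in the camera images.
- light: Night-light: cream plastic case 154 x 88 x 64 mm high, rubber feet, about 0.9 kg, loose in the tray. Origin: centre of its underside; x runs from the wheel end to the dome end, z up. A knurled thumbwheel pokes out of the flat top 42 mm from the centre in -x; a translucent white dome 62 mm across, rising to 104 mm above the underside, is centred 36 mm from the case centre in +x
- light_crown (a point): highest point of the night-light's thumbwheel (fixed to the case, does not turn; its axes are the machine's), 74 mm above the case's underside, 10 mm above the flat case top. A fingertip pressed here and moved along the machine's x rolls the wheel by friction: one click is 21 mm of rim travel and takes about 1.5 N along the rim, slowly
- light_axle (a point): centre of the night-light's thumbwheel, 30 mm below its highest point, hidden in the case. The wheel is 60 mm across and 16 mm wide, its axle level along the machine's y. The axle is sprung: pressed from above the wheel gives way at 1.5 N and sinks up to 5 mm (1 N more per mm), then is solid
- light_wheel (a joint): angle of the night-light's wheel (rad), growing as its top rolls towards the dome (+x). Three clicks: -0.7 off (the start), 0 dim, +0.7 bright; let go, it springs to the nearest (changeover at -0.35 and +0.35); ends at -0.77 and 0.77. One broad smooth white rib amid the knurling leans 40 degrees away from the dome at -0.7, stands straight up at 0, in line with the two small ticks on the case, and leans the other way at +0.7
- sound: Sound machine: the same cream plastic case 154 x 88 x 64 mm high, rubber feet, about 0.9 kg, loose in the tray. Origin: centre of its underside; x runs from the wheel end to the grille end, z up. A knurled thumbwheel pokes out of the flat top 42 mm from the centre in -x; a flat round grey speaker grille with black holes, 62 mm across and 67 mm above the underside, is centred 36 mm from the case centre in +x. No dome
- sound_crown (a point): highest point of the sound machine's thumbwheel (fixed to the case, does not turn; its axes are the machine's), 74 mm above the case's underside, 10 mm above the flat case top. A fingertip pressed here and moved along the machine's x rolls the wheel by friction: one click is 21 mm of rim travel and takes about 1.5 N along the rim, slowly
- sound_axle (a point): centre of the sound machine's thumbwheel, 30 mm below its highest point, hidden in the case. The wheel is 60 mm across and 16 mm wide, its axle level along the machine's y. The axle is sprung: pressed from above the wheel gives way at 1.5 N and sinks up to 5 mm (1 N more per mm), then is solid
- sound_wheel (a joint): angle of the sound machine's wheel (rad), growing as its top rolls away from the grille (-x). Three clicks: -0.7 loud (the start), 0 soft, +0.7 silent; let go, it springs to the nearest (changeover at -0.35 and +0.35); ends at -0.77 and 0.77. One broad smooth white rib amid the knurling leans 40 degrees towards the grille at -0.7, stands straight up at 0, in line with the two small ticks on the case, and leans the other way at +0.7
- tray: Bystander: shallow aluminium tray with grey silicone liner, 360 x 640 mm, rim 18 mm high, liner top 6 mm above the dresser; fixed. Origin: centre of the underside. Both machines and all the small things stand in it
- pacifier_a: Bystander: pacifier standing teat up, shield 42 mm across, 33 mm high, between the machines, near the tray's front. Origin: underside
- pacifier_b: Bystander: pacifier like the other, at the tray's left end (+y). Origin: underside
- clip: Bystander: pink spring clip lying flat, 50 x 12 x 17 mm, at the tray's left end. Origin: underside
- pacifier_box: Bystander: round white plastic pacifier box with a ribbed twist cap, 60 mm across, 53 mm high, at the tray's right end. Origin: underside
- cup: Bystander: white ceramic measuring cup upside down, 64 mm across, 55 mm high, with a small handle, between the machines. Origin: underside
- jar: Bystander: lidded glass jar, 56 mm across, 80 mm high, between the machines, near the tray's back. Origin: underside
Not all that is in view belongs to the job. Leave any green look-alike of the sound alone.

How it is judged:
By the outcome, as a careful person would: the job done as asked, in the order asked, and still so for the second after the job is handed in, with the robot touching nothing.
It also fails if it takes over 51 s, if anything falls off the work surface, if the arm or the gripper's body presses on something with over 40 N, if the wrist force passes 120 N, or if a joint passes its speed limit or range.

## Working session

There is one attempt and no reset: what is moved stays moved. The work goes in short steps, Python scripts to look and compute and a tool call to move; the robot and the scene stay as the last step left them, time stands still between calls to the robot, and variables do not carry over. Pictures are saved under pics/ and viewed, about 8 in all and at most 12, crops included, and the job is handed in when it is done.

Besides the shell and the picture viewer there is one more tool, called after "Emit:" as name([rows], argument=value, ...), one row to a line, values as JSON. send_rows: Moves the arm, as the interface text tells. Its arguments: {"type":"object","properties":{"motion":{"type":"array"},"claw":{"type":"number"},"force":{"type":"number"}},"required":["motion"]}

```bash
mkdir -p pics
python3 - <<'E'
from bench import *
import cv2, numpy as np
print(get_obs(), grasp_offset if not callable(grasp_offset) else grasp_offset())
for n in ("scene","top"):
    cv2.imwrite(f"pics/{n}0.png", snapshot(n)[:,:,::-1]); c=camera_info(n); print(n,{k:np.round(v,4).tolist() for k,v in c.items()})
E
```

```text
{'time_s': 0.0, 'joint_pos': array([ 1.06033083e+00,  9.18495522e-02,  1.23185639e+00, -2.95799494e-05,
        1.81977901e+00, -5.67065040e-02]), 'joint_vel': array([ 1.18769142e-03,  7.21446746e-04, -2.50967297e-03, -1.13699629e-03,
       -8.05599584e-05, -1.17519899e-03]), 'tau': array([-2.18827099e-04, -4.46458662e+01, -4.06442070e+01,  6.97555882e-02,
        2.93065142e-02, -1.41573250e-04]), 'ee_pos': array([0.26288322, 0.53902789, 0.2215291 ]), 'ee_rot': array([ 0.599075  , -0.37504584,  0.60023833,  0.37438444]), 'wrist_force': array([-0.35827317, -0.14231029, -0.13007475]), 'wrist_torque': array([ 0.00298698,  0.00811184, -0.04817292]), 'grip_width': 0.08776655023561347} 0.0187
scene {'fx': 432.0237, 'fy': 432.0237, 'cx': 323.2882, 'cy': 207.6723, 'dist_coeffs': [0.0392, 0.0, 0.0, 0.0, 0.0], 'extrinsics': [[-0.8334, 0.4361, -0.3395, 0.8598], [0.5526, 0.6663, -0.5007, 0.6576], [0.0078, -0.6049, -0.7963, 0.9296], [0.0, 0.0, 0.0, 1.0]]}
top {'fx': 495.2602, 'fy': 495.2602, 'cx': 318.2471, 'cy': 200.5184, 'dist_coeffs': [-0.0182, 0.0, 0.0, 0.0, 0.0], 'extrinsics': [[0.0204, -0.9881, 0.1527, 0.3016], [-0.9996, -0.0229, -0.0141, 0.1068], [0.0174, -0.1524, -0.9882, 1.3807], [0.0, 0.0, 0.0, 1.0]]}
```

View pics/top0.png

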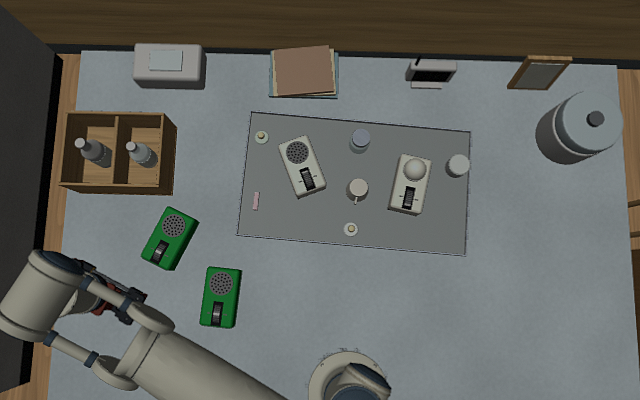

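View pics/scene0.png

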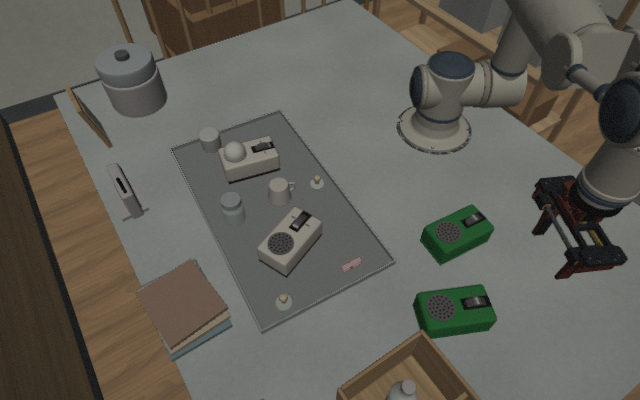

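The top view shows the sound machine near (303,166), with its wheel near (307,179). The night-light is near (410,184), with its wheel near (408,197). Two green look-alikes stand outside the tray. I'll enlarge both machines for measuring.

Run:
```python
import cv2, numpy as np
im=cv2.imread("pics/top0.png")
a=im[128:203,270:340]; b=im[145:220,380:450]
big=[cv2.resize(x,None,fx=5.6,fy=5.6,interpolation=cv2.INTER_CUBIC) for x in (a,b)]
for q in big:
    for i in range(0,75,10):
        cv2.putText(q,str(i),(0,int(i*5.6)+4),0,.35,(0,0,255),1); cv2.putText(q,str(i),(int(i*5.6),10),0,.35,(0,0,255),1)
        cv2.line(q,(0,int((i+.5)*5.6)),(392,int((i+.5)*5.6)),(0,0,255),1); cv2.line(q,(int((i+.5)*5.6),0),(int((i+.5)*5.6),420),(0,0,255),1)
cv2.imwrite("pics/crop0.png",np.hstack(big))
```

```text
(no output)
```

View pics/crop0.png

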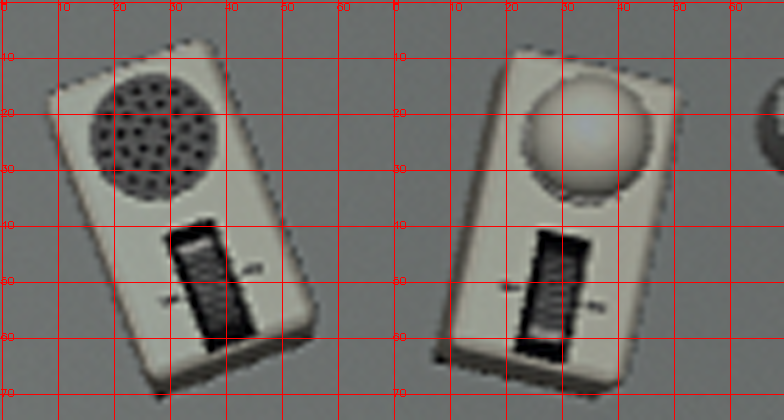

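The crop shows these full-picture positions:
- **Sound machine:** ticks at (299.9,181.1) and (314.7,175.4), grille centre at (296.9,152).
- **Night-light:** ticks at (400.6,195.7) and (416.1,199.3).

Next I turn these into world positions.

```bash
cat > h.py <<'E'
from bench import *
import cv2, numpy as np
from scipy.spatial.transform import Rotation as R
def ray(ci,px,z):
    K=np.array([[ci["fx"],0,ci["cx"]],[0,ci["fy"],ci["cy"]],[0,0,1]])
    p=cv2.undistortPoints(np.array(px,float).reshape(-1,1,2),K,np.array(ci["dist_coeffs"],float)).reshape(-1,2)
    T=np.array(ci["extrinsics"]); d=np.c_[p,np.ones(len(p))]@T[:3,:3].T
    return T[:3,3]+d*((z-T[2,3])/d[:,2])[:,None]
def tool():
    o=get_obs(); q=o["ee_rot"]; M=R.from_quat([q[1],q[2],q[3],q[0]]).as_matrix()
    return o["ee_pos"],M,np.degrees(np.arctan2(M[1,2],M[0,2]))
E
python3 - <<'E'
from h import *
c=camera_info("top")
def cr(P,dx,dy): return [(dx+(x/5.6)-.5,dy+(y/5.6)-.5) for x,y in P]
ang=lambda v:np.degrees(np.arctan2(v[1],v[0]))
for n,dx,dy,T,S,C in (("sound",270,128,[(170,300),(253,268)],[(165,238),(208,352),(213,220),(256,336)],[(50,100),(152,380),(207,42),(313,305)]),
  ("light",310,145,[(510,287),(597,307)],[(540,230),(515,350),(592,240),(566,362)],[(513,50),(452,345),(680,92),(625,385)])):
    t=ray(c,cr(T,dx,dy),.070); s=ray(c,cr(S,dx,dy),.070); k=ray(c,cr(C,dx,dy),.070)
    print(n,"crown",t.mean(0),"slot mean",s.mean(0),"case",k.mean(0))
    print(" yaw",ang(s[0]-s[1]),ang(s[2]-s[3]),ang(k[0]-k[1]),ang(k[2]-k[3]),"tick",ang(t[0]-t[1]), np.linalg.norm(k[0]-k[1]),np.linalg.norm(k[0]-k[2]))
g=ray(c,cr([(153,137)],270,128),.073); print("grille",g)
d=ray(c,cr([(588,138)],310,145),.09); print("dome",d)
p,M,y=tool(); print(p,M,"jaw yaw",y)
w=camera_info("wrist"); print(np.round(M.T@(w["extrinsics"][:3,3]-p),3), np.round(M.T@np.array(w["extrinsics"])[:3,:3],2),w["fx"])
E
```

```text
sound crown [0.56433922 0.11890217 0.07      ] slot mean [0.56318254 0.11940432 0.07      ] case [0.60256019 0.13492565 0.07      ]
 yaw 21.754469472055664 21.286070632281987 21.293047227452963 22.696823393578807 tick 112.82093290483208 0.14674633691525937 0.08170084560756302
light crown [ 0.51791294 -0.15415177  0.07      ] slot mean [ 0.51874355 -0.15406297  0.07      ] case [ 0.55733888 -0.16135927  0.07      ]
 yaw -11.933810389022502 -12.357944859113275 -11.659405075481766 -11.191475657545185 tick 78.19534745318417 0.1489534335367093 0.08366112485070543
grille [[0.6355617  0.14894072 0.073     ]]
dome [[ 0.59194158 -0.1673075   0.09      ]]
[0.26289231 0.53903754 0.22163406] [[-8.48138053e-04 -8.98801123e-01  4.38355817e-01]
 [-1.51775982e-03  4.38356627e-01  8.98799846e-01]
 [-9.99998489e-01  9.69875033e-05 -1.73595117e-03]] jaw yaw 64.00093510949205
[-0.162  0.07  -0.001] [[-0.   -0.26  0.97]
 [-0.   -0.97 -0.26]
 [ 1.   -0.    0.  ]] 353.6937145867405
```

Both estimates of pose agree: the sound wheel is at (0.564,0.119) with yaw 22°, and the night-light wheel is at (0.518,-0.154) with yaw -12°. I'll shut the gripper, align the jaw with the sound machine's x axis and move above its wheel.

Emit:
send_rows([
  [1.55, -2.09, -0.3, -2.1],
  [1.55, -2.09, -0.3, -2.1],
  [1.55, -2.09, -0.3, -2.1],
  [1.55, -2.09, -0.3, -2.1],
  [1.55, -2.09, -0.3, -2.1],
  [1.55, -2.09, -0.3, -2.1],
  [1.55, -2.09, -0.3, -2.1],
  [1.55, -2.09, -0.3, -2.1],
  [1.55, -2.09, -0.3, -2.1],
  [1.55, -2.09, -0.3, -2.1],
  [1.55, -2.09, -0.3, -2.1],
  [1.55, -2.09, -0.3, -2.1],
  [1.55, -2.09, -0.3, -2.1],
  [1.55, -2.09, -0.3, -2.1],
  [1.55, -2.09, -0.3, -2.1],
  [1.55, -2.09, -0.3, -2.1],
  [1.55, -2.09, -0.3, -2.1],
  [1.55, -2.09, -0.3, -2.1],
  [1.55, -2.09, -0.3, -2.1],
  [1.55, -2.09, -0.3, -2.1],
], claw=0, force=20)

```text
time_s: 1.77
ee_pos: [0.5734, 0.1201, 0.1619]
ee_rot: [0.694, -0.134, 0.695, 0.134]
wrist_force: [-0.3, 0.5, 0.3]
grip_width: 0.0005
```

Emit:
send_rows([
  [0, 0, -0.5, 0],
  [0, 0, -0.5, 0],
  [0, 0, -0.5, 0],
  [0, 0, -0.5, 0],
  [0, 0, 0, 0],
  [0, 0, 0, 0],
])

```text
time_s: 2.27
ee_pos: [0.5724, 0.1221, 0.1422]
ee_rot: [0.694, -0.135, 0.694, 0.135]
wrist_force: [0.3, 0.1, 0.7]
grip_width: 0.0004
```

Run:
```python
from h import *
o=get_obs(); print(o["time_s"],o["wrist_force"],o["grip_width"],tool()[0],tool()[2])
c=camera_info("wrist"); im=snapshot("wrist")[:,:,::-1].copy()
np.save("w1.npy",c,allow_pickle=True); cv2.imwrite("pics/w1.png",im)
```

```text
2.2667 [0.33344902 0.08702714 0.71774171] 0.00036545588193549 [0.57238076 0.1221134  0.14224268] 22.086588479595456
```

View pics/w1.png

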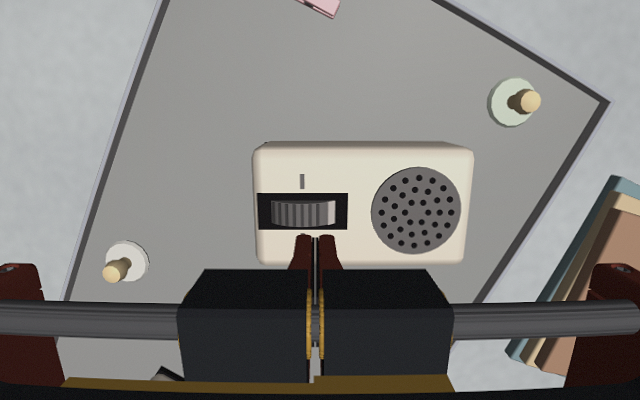

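The wrist view shows the sound wheel's slot, with corners near (257,193) and (348,230), and a tick at (302,181). The fingertips are at (304,237) and (329,237), with a seam between them. I'll measure from this and enlarge the tips.

Run:
```python
from h import *
c=np.load("w1.npy",allow_pickle=True).item()
s=ray(c,[(257,193),(348,193),(348,230),(257,230),(302,181)],.070); print(np.round(s,4), s[:4].mean(0))
k=ray(c,[(256,148),(472,152),(466,264),(254,262)],.070); print("case",k.mean(0)); 
v=s[1]-s[0];print(np.degrees(np.arctan2(v[1],v[0])))
g=ray(c,[(416,210.5)],.073);print("grille",g)
u=np.array([np.cos(np.radians(22)),np.sin(np.radians(22))]); print("crown from grille",g[0,:2]-.078*u,"from case",k.mean(0)[:2]-.042*u, "tick offset along x", (s[4,:2]-[.5638,.119])@u)
im=cv2.imread("pics/w1.png")[165:275,240:370]; cv2.imwrite("pics/w1c.png",cv2.resize(im,None,fx=5,fy=5,interpolation=cv2.INTER_CUBIC))
```

```text
[[0.5292 0.1208 0.07  ]
 [0.5867 0.1441 0.07  ]
 [0.5973 0.1197 0.07  ]
 [0.5382 0.0957 0.07  ]
 [0.5547 0.14   0.07  ]] [0.56287746 0.12005775 0.07      ]
case [0.60079201 0.13759994 0.07      ]
22.05604104172222
grille [[0.63430349 0.15088876 0.073     ]]
crown from grille [0.56198315 0.12166945] from case [0.56185029 0.12186647] tick offset along x -0.0005983893593373094
```

View pics/w1c.png

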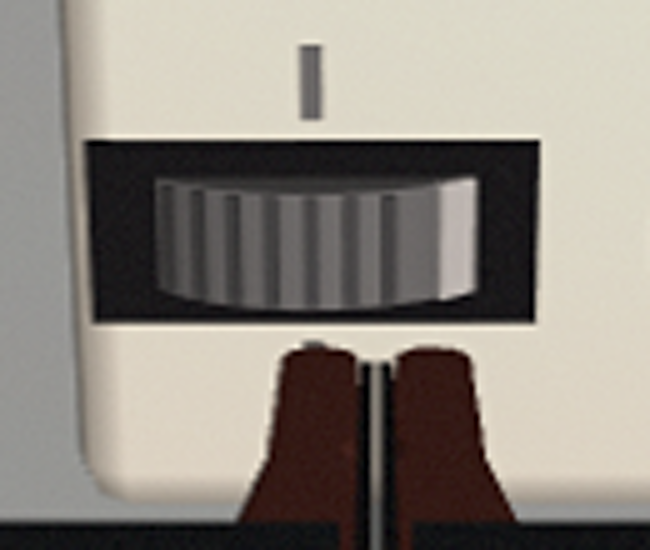

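The enlarged crop shows the rib (white) leaning right, towards the grille. The tips are 19 mm across, with a small seam. I'll descend to just above the wheel, then press in small steps.

Emit:
send_rows([
  [-0.15, 0.11, -1.4, 0],
  [0, 0, -1.4, 0],
  [0, 0, -1.4, 0],
  [0, 0, -1.2, 0],
  [0, 0, -0.3, 0],
  [0, 0, 0, 0],
  [0, 0, 0, 0],
  [0, 0, 0, 0],
])

```text
time_s: 2.98
ee_pos: [0.572, 0.1224, 0.0865]
ee_rot: [0.695, -0.135, 0.694, 0.135]
wrist_force: [0.1, -0.5, -0.2]
grip_width: 0.0003
```

Emit:
send_rows([
  [0, 0, -0.1, 0],
  [0, 0, -0.1, 0],
  [0, 0, -0.1, 0],
  [0, 0, -0.1, 0],
  [0, 0, -0.1, 0],
  [0, 0, 0, 0],
  [0, 0, 0, 0],
  [0, 0, 0, 0],
])

```text
time_s: 3.65
ee_pos: [0.5715, 0.1224, 0.0806]
ee_rot: [0.694, -0.135, 0.694, 0.135]
wrist_force: [0.1, -0.5, -0.2]
grip_width: 0.0008
```

Emit:
send_rows([
  [0, 0, -0.1, 0],
  [0, 0, -0.1, 0],
  [0, 0, 0, 0],
  [0, 0, 0, 0],
])

```text
time_s: 3.98
ee_pos: [0.5718, 0.1224, 0.0791]
ee_rot: [0.694, -0.135, 0.694, 0.135]
wrist_force: [-0.4, -0.0, 2.2]
grip_width: 0.0004
```

Emit:
send_rows([
  [0, 0, -0.1, 0],
  [0, 0, 0, 0],
  [0, 0, 0, 0],
])

```text
time_s: 4.23
ee_pos: [0.5717, 0.1224, 0.0779]
ee_rot: [0.694, -0.135, 0.694, 0.135]
wrist_force: [-0.4, 0.3, 3.4]
grip_width: 0.0002
```

Contact came at the expected height, with 3.4 N. I'll press 0.7 mm more and roll away from the grille.

Emit:
send_rows([
  [0, 0, -0.07, 0],
  [0, 0, 0, 0],
  [-0.093, -0.037, 0, 0],
  [-0.093, -0.037, 0, 0],
  [-0.093, -0.037, 0, 0],
  [-0.093, -0.037, 0, 0],
  [-0.093, -0.037, 0, 0],
  [-0.093, -0.037, 0, 0],
  [-0.093, -0.037, 0, 0],
  [-0.093, -0.037, 0, 0],
  [-0.093, -0.037, 0, 0],
  [0, 0, 0, 0],
])

```text
time_s: 5.23
ee_pos: [0.5628, 0.1188, 0.0769]
ee_rot: [0.694, -0.135, 0.694, 0.135]
wrist_force: [0.2, 0.7, 5.5]
grip_width: 0.0006
```

Run:
```python
from h import *
im=snapshot("wrist")[:,:,::-1]; cv2.imwrite("pics/w2.png",cv2.resize(im[100:290,180:450],None,fx=2.8,fy=2.8,interpolation=cv2.INTER_CUBIC))
```

```text
(no output)
```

View pics/w2.png

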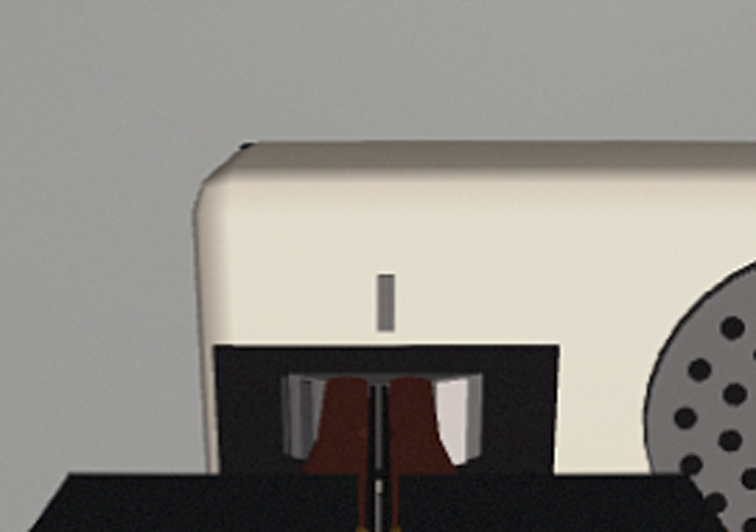

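The rib has followed the finger: it is now just right of the tip at (455,420), with knurling behind it. The wheel is rolling without slip and the case hasn't moved. I'll continue 9 mm, then lift straight up.

Emit:
send_rows([
  [-0.093, -0.037, 0, 0],
  [-0.093, -0.037, 0, 0],
  [-0.093, -0.037, 0, 0],
  [-0.093, -0.037, 0, 0],
  [-0.093, -0.037, 0, 0],
  [-0.093, -0.037, 0, 0],
  [-0.093, -0.037, 0, 0],
  [-0.093, -0.037, 0, 0],
  [-0.093, -0.037, 0, 0],
  [0, 0, 0, 0],
  [0, 0, 0, 0],
])

```text
time_s: 6.2
ee_pos: [0.5546, 0.1157, 0.0768]
ee_rot: [0.694, -0.135, 0.694, 0.135]
wrist_force: [-1.2, -0.4, 4.3]
grip_width: 0.0009
```

Emit:
send_rows([
  [0, 0, 0.2, 0],
  [0, 0, 0.3, 0],
  [0, 0, 0.5, 0],
  [0, 0, 1.0, 0],
  [0, 0, 1.5, 0],
  [0, 0, 1.5, 0],
  [0, 0, 1.5, 0],
  [0, 0, 0, 0],
  [0, 0, 0, 0],
  [0, 0, 0, 0],
])

```text
time_s: 7.03
ee_pos: [0.5546, 0.1158, 0.1412]
ee_rot: [0.694, -0.135, 0.694, 0.135]
wrist_force: [0.7, -0.8, -0.4]
grip_width: 0.0001
```

Run:
```python
from h import *
im=snapshot("wrist")[:,:,::-1]; cv2.imwrite("pics/w3.png",cv2.resize(im[130:290,200:480],None,fx=2.8,fy=2.8,interpolation=cv2.INTER_CUBIC))
```

```text
(no output)
```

View pics/w3.png

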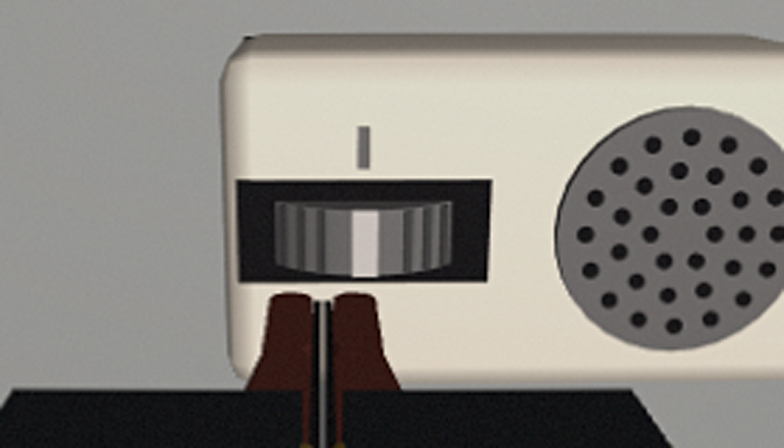

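The rib on the sound wheel sits at (365,245), directly in line with the tick at (363,148), so it is in the middle click. Now the night-light.

Emit:
send_rows([
  [-0.27, -1.575, 0, -2],
  [-0.27, -1.575, 0, -2],
  [-0.27, -1.575, 0, -2],
  [-0.27, -1.575, 0, -2],
  [-0.27, -1.575, 0, -2],
  [-0.27, -1.575, 0, -2],
  [-0.27, -1.575, 0, -2],
  [-0.27, -1.575, 0, -2],
  [-0.27, -1.575, 0, -2],
  [-0.27, -1.575, 0, -2],
  [-0.27, -1.575, 0, -2],
  [-0.27, -1.575, 0, -2],
  [-0.27, -1.575, 0, -2],
  [-0.27, -1.575, 0, -2],
  [-0.27, -1.575, 0, -2],
  [-0.27, -1.575, 0, -2],
  [-0.27, -1.575, 0, -2],
  [0, 0, 0, 0],
  [0, 0, 0, 0],
  [0, 0, 0, 0],
])

```text
time_s: 8.75
ee_pos: [0.5087, -0.1514, 0.1411]
ee_rot: [0.703, 0.074, 0.704, -0.073]
wrist_force: [-0.2, 0.4, 0.1]
grip_width: 0.0005
```

Run:
```python
from h import *
o=get_obs(); print(o["wrist_force"],tool()[0],tool()[2])
c=camera_info("wrist"); im=snapshot("wrist")[:,:,::-1]
np.save("w4.npy",c,allow_pickle=True); cv2.imwrite("pics/w4.png",cv2.resize(im[120:290,220:500],None,fx=2.8,fy=2.8,interpolation=cv2.INTER_CUBIC))
```

```text
[-0.22705751  0.3850774   0.05287275] [ 0.50867618 -0.15143561  0.14111347] -11.95802692692877
```

View pics/w4.png

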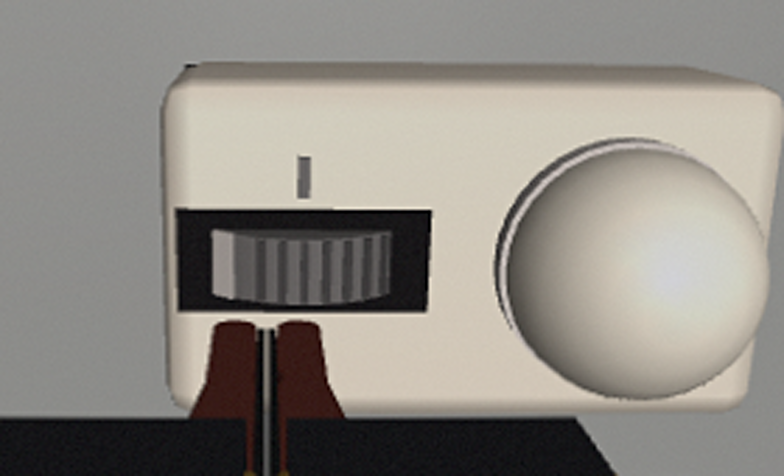

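The rib at (222,265) leans left, away from the dome, as it should at the start. The slot corners are about (177,210), (432,211), (428,312) and (180,311), and the tick is at (304,177).

Run:
```python
from h import *
c=np.load("w4.npy",allow_pickle=True).item()
s=ray(c,[(220+x/2.8-.3,120+y/2.8-.3) for x,y in [(177,210),(432,211),(428,312),(180,311),(304,177)]],.070)
m=s[:4].mean(0)[:2]; v=s[1]-s[0]+s[2]-s[3]; a=np.arctan2(v[1],v[0]); u=np.array([np.cos(a),np.sin(a)]); n=np.array([-u[1],u[0]])
p=tool()[0][:2]; print(m,np.degrees(a),"tcp rel along/across mm",(p-m)@u*1e3,(p-m)@n*1e3,"tick along",(s[4,:2]-m)@u*1e3)
```

```text
[ 0.51699851 -0.15275101] -12.209494794955402 tcp rel along/across mm -8.308430190525945 -0.2780280489075055 tick along -0.37674902435730007
```

The tip is aligned, 8 mm back along the machine's x and centred across. I'll descend, press to z ≈ 0.077 and roll halfway.

Emit:
send_rows([
  [0, 0, -1.4, 0],
  [0, 0, -1.4, 0],
  [0, 0, -1.4, 0],
  [0, 0, -1.2, 0],
  [0, 0, -0.4, 0],
  [0, 0, -0.1, 0],
  [0, 0, -0.1, 0],
  [0, 0, -0.1, 0],
  [0, 0, 0, 0],
  [0, 0, 0, 0],
  [0, 0, 0, 0],
])

```text
time_s: 9.72
ee_pos: [0.5092, -0.1522, 0.0816]
ee_rot: [0.704, 0.074, 0.703, -0.074]
wrist_force: [-0.2, 0.0, -0.1]
grip_width: 0.0006
```

Emit:
send_rows([
  [0, 0, -0.1, 0],
  [0, 0, -0.1, 0],
  [0, 0, 0, 0],
  [0, 0, 0, 0],
])

```text
time_s: 10.05
ee_pos: [0.5091, -0.1521, 0.0793]
ee_rot: [0.703, 0.074, 0.703, -0.074]
wrist_force: [0.3, 0.6, 2.0]
grip_width: 0.0003
```

Emit:
send_rows([
  [0, 0, -0.1, 0],
  [0, 0, -0.1, 0],
  [0, 0, 0, 0],
  [0.098, -0.021, 0, 0],
  [0.098, -0.021, 0, 0],
  [0.098, -0.021, 0, 0],
  [0.098, -0.021, 0, 0],
  [0.098, -0.021, 0, 0],
  [0.098, -0.021, 0, 0],
  [0.098, -0.021, 0, 0],
  [0.098, -0.021, 0, 0],
  [0.098, -0.021, 0, 0],
  [0, 0, 0, 0],
])

```text
time_s: 11.13
ee_pos: [0.5182, -0.1541, 0.0771]
ee_rot: [0.704, 0.074, 0.703, -0.074]
wrist_force: [-0.6, -0.7, 4.3]
grip_width: 0.0004
```

Emit:
send_rows([
  [0.098, -0.021, 0, 0],
  [0.098, -0.021, 0, 0],
  [0.098, -0.021, 0, 0],
  [0.098, -0.021, 0, 0],
  [0.098, -0.021, 0, 0],
  [0.098, -0.021, 0, 0],
  [0.098, -0.021, 0, 0],
  [0.098, -0.021, 0, 0],
  [0.098, -0.021, 0, 0],
  [0, 0, 0, 0],
  [0, 0, 0, 0],
])

```text
time_s: 12.05
ee_pos: [0.5267, -0.1558, 0.0769]
ee_rot: [0.703, 0.074, 0.703, -0.074]
wrist_force: [2.7, -1.7, 3.6]
grip_width: 0.0004
```

Emit:
send_rows([
  [0, 0, 0.2, 0],
  [0, 0, 0.3, 0],
  [0, 0, 0.5, 0],
  [0, 0, 1.0, 0],
  [0, 0, 1.5, 0],
  [0, 0, 1.5, 0],
  [0, 0, 1.5, 0],
  [0, 0, 0, 0],
  [0, 0, 0, 0],
  [0, 0, 0, 0],
])

```text
time_s: 12.88
ee_pos: [0.5262, -0.1556, 0.1411]
ee_rot: [0.703, 0.074, 0.704, -0.074]
wrist_force: [-0.1, 0.4, -0.8]
grip_width: 0.0008
```

Run:
```python
from h import *
im=snapshot("wrist")[:,:,::-1]; cv2.imwrite("pics/w5.png",cv2.resize(im[120:290,180:460],None,fx=2.8,fy=2.8,interpolation=cv2.INTER_CUBIC))
```

```text
(no output)
```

View pics/w5.png

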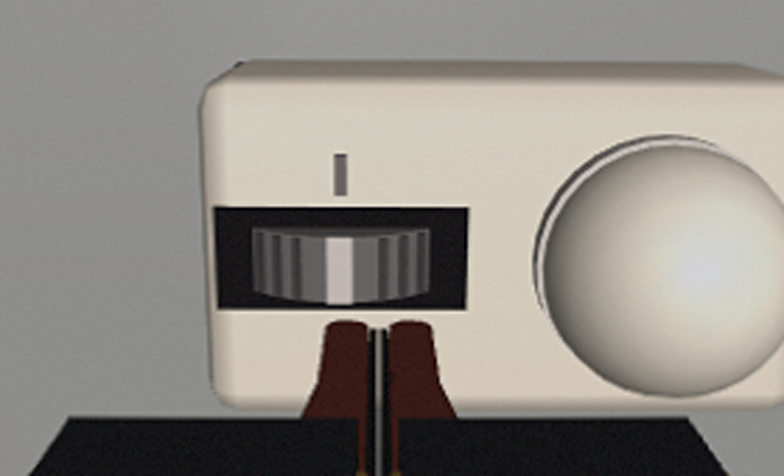

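The night-light's rib at (340,270) is in line with its tick at (341,175), so it is in the dim position. I'll rise well clear and retreat so the top camera can see everything for a last check.

Emit:
send_rows([
  [0, 0, 1.5, 0],
  [0, 0, 2, 0],
  [0, 0, 2, 0],
  [0, 0, 2, 0],
  [0, 0, 2, 0],
  [-1, 0, 0.5, 0],
  [-1.5, 0, 0, 0],
  [-1.5, 0, 0, 0],
  [-1.5, 0, 0, 0],
  [-1.5, 0, 0, 0],
  [-1.5, 0, 0, 0],
  [-1.5, 0, 0, 0],
  [-1, 0, 0, 0],
  [0, 0, 0, 0],
  [0, 0, 0, 0],
  [0, 0, 0, 0],
])

```text
time_s: 14.27
ee_pos: [0.4165, -0.1557, 0.241]
ee_rot: [0.703, 0.074, 0.704, -0.074]
wrist_force: [-0.3, -0.5, 0.3]
grip_width: 0.0002
```

Run:
```python
from h import *
o=get_obs(); print(o["time_s"],o["ee_pos"],o["wrist_force"])
a=cv2.imread("pics/top0.png"); b=np.ascontiguousarray(snapshot("top")[:,:,::-1])
f=lambda q:cv2.resize(q[105:260,230:480],None,fx=3,fy=3,interpolation=cv2.INTER_CUBIC)
d=cv2.absdiff(a,b)
cv2.imwrite("pics/end.png",np.vstack([f(b),cv2.resize(d[105:260,230:480]*3,None,fx=.8,fy=.8).repeat(1,0) if 0 else cv2.copyMakeBorder(d[105:260,230:480]*2,0,0,0,500,cv2.BORDER_CONSTANT)])[:600])
```

```text
14.2667 [ 0.41650141 -0.1557306   0.24102898] [-0.29892757 -0.50725477  0.34886396]
```

View pics/end.png

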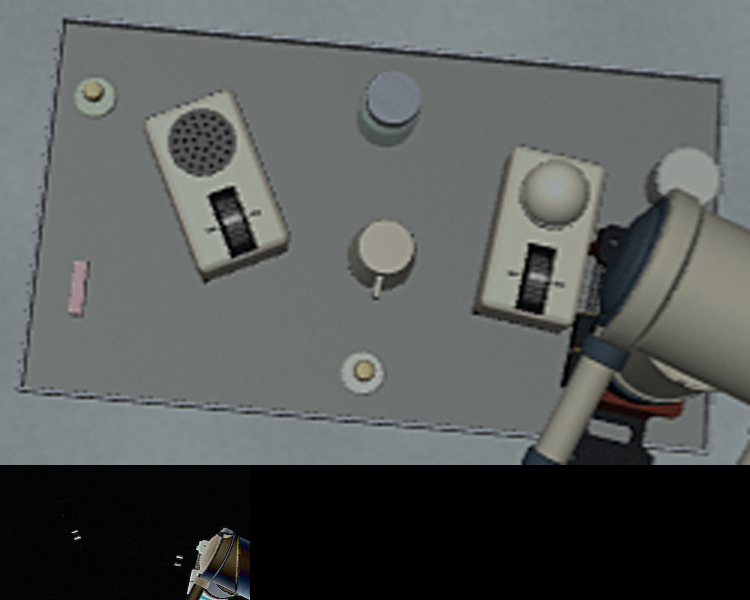

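The final top view shows both ribs in line with their ticks, at (233,219) and (537,278). The difference picture changes only at the two ribs and where the arm is, so nothing else moved. The arm is clear at z = 0.24, so I'm handing in.

```bash
python3 -c "
from bench import *
print(job_done())"
```

```text
the job is handed in; nothing more can be done
None
```

Both wheels are in their middle click, and the job was handed in at about 14.3 s of the 51 s allowed.

- **Sound machine:** I rolled its wheel one click away from the grille, from loud to soft, with a press of about 3–5.5 N. The close-up taken after lifting off shows the white rib in line with the tick.
- **Night-light:** I rolled its wheel one click towards the dome, from off to dim, with a press of about 2–4.5 N. Its close-up also shows the rib in line with the tick.
- **Other things in the tray:** comparing top views from before and after, only the two ribs changed, apart from the area the arm was in front of. The arm hid a small part of the tray's right end, including some of the pacifier box, but it never went down there.
- **Finish:** the arm ended clear of everything with the fingertip 0.24 m above the dresser and wrist force at noise level.

None of my checks failed. The positions found by the top and wrist cameras agreed to within about 1–3 mm.

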